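Clip the recipe board onto its stand

TASK

Take the taller of the two white boards out of the rack and stand it upright and centred in the channel of the steel stand, against the back plate. Then clamp it there: squeeze the spring clip open and clip it over one upright side edge, so that its jaws pinch board and back plate together and it stays there by itself, clear of the table. Leave the shorter board in the rack, and do not disturb the jar or the tape roll.

Things in the scene. Friction and masses are not known exactly. Their poses are not given: they have to be found in the camera images.
- tall_board: White rigid board, 150 wide (own y) x 140 tall (z) x 8 thick (x) mm, 0.14 kg, both faces alike; starts upright in one of the rack's two channels. Origin: centre of its lower edge.
- short_board: Like the tall board but only 105 mm tall; it stands in the rack's other channel and stays there. Origin: centre of its lower edge.
- rack: Fixed low steel rack, base 110 (x) x 170 (y) x 6 mm, two parallel channels along its y at x = -30 and +30 mm, each 11 mm wide between lips that rise to about 49 mm above the table and flare outward; channel floors 6 mm above the table. Origin: centre of the underside. Boards lift straight up out of it.
- stand: Fixed steel stand, front (-x) towards the robot. Base 56 (x) x 170 (y) x 8 mm. Above it, along y, a 12 mm wide channel centred on x = 0, between a front lip and a taller upright back plate. Origin: centre of the underside, on the table.
- stand_channel (a point): Middle of the channel's floor, 8 mm above the table; axes as the stand's. The lip in front is 150 mm wide and rises to 47 mm above the table, its top flared outward. A board put in loosely can lean 0.1 rad forward.
- stand_plate (a point): Top middle of the back plate, 105 mm above the table (the seated tall board rises 43 mm above it). The plate is flat, 150 mm wide (y from -75 to +75 of the stand) and 5 mm thick (x from 6 to 11 mm of the stand). Board and plate together are 13 mm thick.
- clip: Dark spring clip, 130 mm long, 30 mm thick, 0.085 kg, lying flat with its hinge upright, jaws towards +x, handles towards -x; closed, it is symmetric about x. Origin: on the hinge axis (z) at the underside. This body is the half with the handle at +y: when the jaws open by the joint angle q, it stands turned by +q/2 from the clip's midline, the other half by -q/2.
- clip_grip (a point): Centre of this half's handle grip, at x = -60, y = +26, z = 15 mm of the clip: an upright black round bar 16 mm in diameter, 30 mm high. The other half's is at y = -26 mm, so 68 mm over both when closed. Squeezing the two together opens the jaws.
- clip_mouth (a point): Tip of the closed jaws, at x = 61, y = 0, z = 15 mm of the clip. Rubber pads inside the jaws reach 26 mm back from here.
- clip_arm (a joint): Opening angle of the clip, 0 closed (as it starts) to 0.56 rad fully open, a firm stop, where the grips touch (33 mm over both) and the jaw tips stand about 34 mm apart. Strong closing spring: about 5 N on the grips to begin opening, 14 N to hold fully open. On the board and back plate (13 mm) the jaws are parallel and it reads about 0.2.
- jar: Glass jam jar, 76 mm in diameter, 157 mm tall with the spreader standing in it. It stands beside one side edge of the stand and leaves no room to clip there. Origin: centre of the underside.
- tape: Roll of tape lying flat, 98 mm across, 25 mm high; it lies beside the stand's other side edge. Origin: centre of the underside.
- mould: Steel ring mould, 69 mm in diameter, 45 mm high, fixed to the table. Origin: centre of the underside.
Mind the look-alikes: they are no part of the job. Leave any orange look-alike of the stand alone. There is more than one size of the clip; the one meant has the size given above.

How it is judged:
By the outcome, as a careful person would: the job done as asked, in the order asked, and still so for the second after the job is handed in, with the robot touching nothing.
It also fails if it takes over 56 s, if anything falls off the work surface, if the arm or the gripper's body presses on something with over 40 N, if the wrist force passes 120 N, or if a joint passes its speed limit or range.

ROBOT

A 6-joint arm with a two-finger parallel gripper is mounted at the origin on a cart in front of the work surface, level with it; the furniture and walls round the work are solid. World frame = base frame: x ahead of the robot, y to its left, z up, the work surface at z = 0. Lengths are in m, angles in rad, forces in N, time in s.
With the tool pointing down it reaches from about 0.3 to 0.775 m from the base axis. Payload 14.6 kg.
Tool frame: the origin (TCP) lies between the finger pads; the fingertips stand 22 mm ahead of it and the grasp point (between the pads) lies 3 mm ahead of it; z points along the fingers, y is the line along which they close (so a half turn about z gives the same grasp; the last joint's range is limited). The gripper opens to 94 mm and grips with 3 to 60 N. Pads are 16 mm wide; open, the fingers measure 119 mm over their backs; the gripper's body (75 mm by 177 mm) begins 78 mm behind the grasp point.
Start: joints at [-1.282, 0.3, 1.521, -0, 1.321, -0.067], TCP at [0.192, -0.516, 0.227] pointing down, gripper open.
Joint ranges: [-3.03, 3.03], [-0.79, 2.21], [0.23, 2.52], [-1.04, 4.18], [0, 3.07], [-2.55, 2.55]. Speed limits (rad/s): [2.22, 2.22, 2.57, 3.14, 3.14, 3.14].

INTERFACE

Orientations are given as [roll, pitch, yaw] about the fixed x, y, z axes, in that order (R = Rz(yaw) Ry(pitch) Rx(roll)).
In Python, from plant import manip gives the robot as it stands.
- The arm moves only by the shell command python3 -m crank 'ROWS'. ROWS is JSON, a list of rows, each an object with "twist": the turn, a rotation vector about the world's x, y, z in degrees, a list of three; "slide": the shift along the world's x, y, z in cm, a list of three; "jaw": the closure, from 0 (fully open) to 1 (shut). A call has 1 to 5 rows; each row shifts and turns the commanded pose from where the row before left it; what a row does not reach is not made up. A row lasts 1/10 s, in which the tool goes at most 50 mm and 8.59 degrees, less where a joint would pass 70% of its speed; a pose out of reach is approached as far as the arm can. A call is refused whole if a number of a shift passes 5 or a number of a turn 8.59, either way. A call with a gripper value outside its range is refused whole. The fingers move at their own pace and stop on an object; the grip force is fixed at half the most. Time passes only in rows, so rows that do not move let the fingers close. It gives the time, the measured TCP pose, the force, the opening and the grip force at its end, in the units of the state.
- manip.get_obs(): the state, without advancing time (a new reading comes with each control period).
- manip.read_camera(name): name is "side" or "top"; returns (picture, depth): 384x512x3 uint8, blue, green, red; 384x512 float32, m along the optical axis (not along the pixel's ray), 0 where there is no reading.
- manip.camera_params(name): a dict with "intrinsics" (3x3 intrinsics, pixels), "xyz" and "rotation" of the camera in the world. Camera axes: x right, y down, z forward; pixel columns grow to the right and rows downward; lengths in m; the calibration is good to about 2 mm. A picture is of the moment at which its call begins. camera_params takes no time and is no camera call.
- manip.hand_in(): hands the job in; it is judged then, once.
Trained networks look in the newest picture that a camera, given by its name, has taken for a name from the list of things; names that differ only in an ending like _2 or _b are one class to them, and where a whole thing is asked for, a point or a joint stands for the part that bears it (a point fixed in the world has none). Each returns a list of dicts, best first, with "confidence" (0 to 1); they miss things now and then, are a little off and sometimes report something else, mostly with a low value. They report only what shows in the picture. A call takes as long as a camera call. They do not tell look-alikes from the thing itself.
- manip.outline_of(camera, target): "pixels" (384x512 bool, what is visible of it) and "bbox" ([centre column, centre row, width, height] in pixels, round what is visible of it).
The state is a dict: "time_s": time; "joint_positions": joint angles; "joint_vel": joint speeds; "effort": joint torques, N m; "tool_pos": TCP position; "tcp_rot": TCP orientation; "force": force on the tool from outside, world axes, zero at the start; "moment": the same for the moment, N m; "width": finger opening in m; "grasp_force": force on a finger pad.
Only numpy, scipy, OpenCV 4.12 (cv2) and the standard library are available. Lean on these libraries where they do the work, as an engineer would, in place of code of your own. Each camera call takes 0.05 s, during which the arm holds its last target. There are 200 camera calls.

## Working session

There is one attempt and no reset: what is moved stays moved. The work goes in short steps, Python scripts to look and compute and a shell command to move; the robot and the scene stay as the last step left them, time stands still between calls to the robot, and variables do not carry over. Pictures are saved under pics/ and viewed, at most 13 in all, crops included, and the job is handed in when it is done.

```bash
mkdir -p pics; cat > h.py <<'E'
import numpy as np, cv2
from plant import manip
def cloud(name):
    im,d=manip.read_camera(name); p=manip.camera_params(name)
    K=np.array(p["intrinsics"]);R=np.array(p["rotation"]);t=np.array(p["xyz"])
    if R.shape!=(3,3):
        from scipy.spatial.transform import Rotation as Ro
        R=Ro.from_euler('xyz',R).as_matrix()
    v,u=np.mgrid[:d.shape[0],:d.shape[1]]
    P=np.stack([(u-K[0,2])/K[0,0]*d,(v-K[1,2])/K[1,1]*d,d],-1)@R.T+t
    P[d<=0]=np.nan
    return im,d,P
E
python3 - <<'E'
from h import *
ims=[]
for c in("top","side"):
    im,d,P=cloud(c); np.savez(f"/tmp/{c}.npz",im=im,P=P); cv2.imwrite(f"pics/{c}0.png",im)
    p=manip.camera_params(c);print(c,p)
    for n in("tall_board","short_board","rack","stand","clip","jar","tape","mould"):
        for o in manip.outline_of(c,n):
            m=o["pixels"];q=P[m];q=q[~np.isnan(q[:,0])]
            if len(q):print(n,round(o["confidence"],2),np.round(o["bbox"]),np.round(np.median(q,0),3),np.round(np.percentile(q,[2,98],0),3).tolist())
print(manip.get_obs())
E
```

```text
top {'intrinsics': array([[375.8076168 ,   0.        , 256.69770774],
       [  0.        , 375.8076168 , 193.92078788],
       [  0.        ,   0.        ,   1.        ]]), 'xyz': array([ 0.4127848 , -0.02978312,  1.25206589]), 'rotation': array([-3.03194052, -0.00915215, -1.56173646])}
tall_board 0.81 [333. 169.  56.  18.] [ 0.619 -0.268  0.117] [[0.605, -0.336, 0.033], [0.634, -0.196, 0.15]]
rack 0.79 [330. 184.  56.  31.] [ 0.583 -0.271  0.008] [[0.532, -0.36, 0.001], [0.627, -0.195, 0.108]]
stand 0.88 [212. 179.  48.  22.] [0.608 0.103 0.013] [[0.581, 0.027, 0.002], [0.627, 0.186, 0.108]]
stand 0.6 [207. 245.  58.  26.] [0.383 0.123 0.011] [[0.348, 0.049, 0.004], [0.415, 0.203, 0.107]]
clip 0.46 [305. 251.  28.  10.] [ 0.373 -0.195  0.018] [[0.354, -0.239, -0.003], [0.379, -0.153, 0.026]]
jar 0.72 [256. 165.  20.  26.] [ 0.632 -0.033  0.068] [[0.597, -0.064, 0.05], [0.663, -0.002, 0.132]]
tape 0.83 [168. 184.  32.  28.] [0.589 0.241 0.024] [[0.542, 0.198, -0.0], [0.634, 0.289, 0.031]]
mould 0.58 [348. 245.  25.  16.] [ 0.391 -0.36   0.023] [[0.368, -0.363, 0.006], [0.414, -0.345
[... 1722 characters left out ...]
 [0.42, -0.291, 0.044]]
{'time_s': 0.9, 'joint_positions': array([-1.28160670e+00,  2.99874689e-01,  1.52098395e+00, -3.11181559e-05,
        1.32071030e+00, -6.65814948e-02]), 'joint_vel': array([-0.00190378, -0.000506  ,  0.00045616, -0.00029363,  0.00132486,
        0.00219103]), 'effort': array([-1.31599340e-03, -5.31651485e+01, -3.52910507e+01,  7.07966066e-02,
        2.12377816e-02, -6.01728971e-06]), 'tool_pos': array([ 0.19157022, -0.51555189,  0.22746627]), 'tcp_rot': array([3.14157099e+00, 3.16615038e-05, 3.55778827e-01]), 'force': array([0.49259335, 0.01999396, 0.16721364]), 'moment': array([-0.01427682, -0.05405603, -0.04479864]), 'grasp_force': 0.0, 'width': 0.0941139913535931}
```

```bash
python3 - <<'E'
import cv2,numpy as np
a=cv2.imread("pics/top0.png")[130:300,130:390];b=cv2.imread("pics/side0.png")[100:300,170:400]
a=cv2.resize(a,None,fx=3,fy=3,interpolation=cv2.INTER_CUBIC);b=cv2.resize(b,None,fx=3,fy=3,interpolation=cv2.INTER_CUBIC)
cv2.imwrite("pics/a.png",a);cv2.imwrite("pics/b.png",b)
E
```

```text
(no output)
```

View pics/a.png

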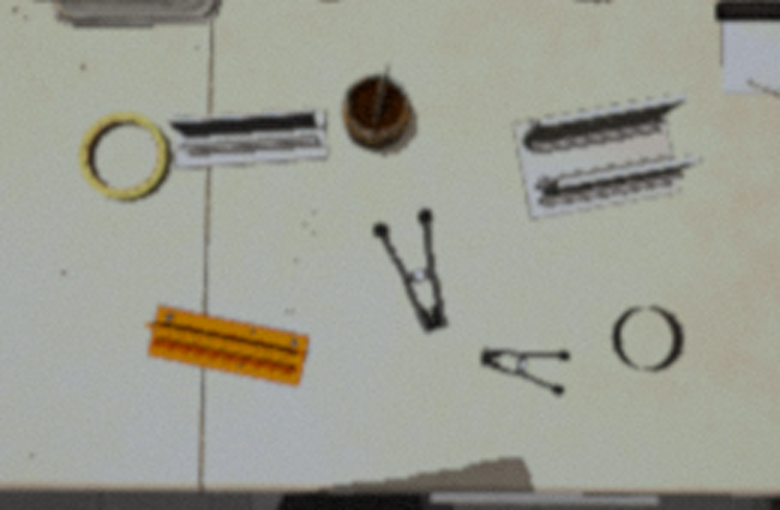

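View pics/b.png

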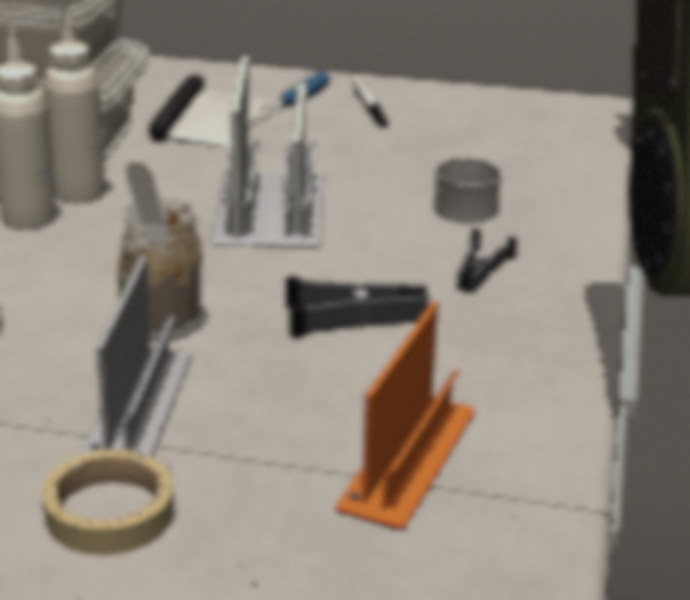

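Top picture (crop scale 3, offset 130,130): large clip, handles at about (257,207)/(272,202), jaw tip (274,237). Small look-alike clip at (305,251). Steel stand at (212,179), with the orange look-alike at (207,245). Rack at (330,184), with the tall board in its far channel at (333,168) and the short one in the near channel. The jar is at the stand's -y edge and the tape at its +y edge, so the clip goes on the +y edge. By the description I choose the white board at (333,168), the steel stand and the large clip.

```bash
cat > fit.py <<'E'
import numpy as np
def line(q,label):
    # PCA line in xy: centre by extents, direction as the y-like axis
    if len(q)<5: print(label,len(q)); return
    c=np.median(q[:,:2],0)
    for _ in range(3):
        e=q[:,:2]-c; u=np.linalg.svd(e-e.mean(0),full_matrices=False)[2][0]; u=u*np.sign(u[1])
        n=np.array([u[1],-u[0]]); r=(q[:,:2]-q[:,:2].mean(0))@n
        q=q[abs(r-np.median(r))<0.012]
    s=q[:,:2]@u; t=q[:,:2]@n
    lo,hi=s.min(),s.max(); C=u*(lo+hi)/2+n*np.median(t)
    print(label,len(q),"centre",np.round(C,4),"yaw",round(float(np.arctan2(-u[0],u[1])),4),"len",round(hi-lo,4),"t-range",np.round(np.percentile(t-np.median(t),[3,97]),4),"zmax",round(np.percentile(q[:,2],97),4))
def box(P,x,y,z):
    q=P.reshape(-1,3); q=q[~np.isnan(q[:,0])]
    return q[(q[:,0]>x[0])&(q[:,0]<x[1])&(q[:,1]>y[0])&(q[:,1]<y[1])&(q[:,2]>z[0])&(q[:,2]<z[1])]
E
python3 - <<'E'
from fit import *
import cv2
for c in("top","side"):
    P=np.load(f"/tmp/{c}.npz")["P"]
    print(c)
    line(box(P,(.58,.68),(-.38,-.16),(.12,.16)),"tall top")
    line(box(P,(.52,.60),(-.38,-.16),(.095,.12)),"short top")
    line(box(P,(.56,.66),(0.01,.20),(.085,.115)),"plate top")
    line(box(P,(.56,.612),(0.01,.20),(.035,.055)),"lip top")
    line(box(P,(.56,.66),(0.01,.20),(.003,.014)),"base")
    q=box(P,(.38,.55),(-.15,-.02),(.008,.04))
    r=cv2.minAreaRect((q[:,:2]*1000).astype(np.float32)); print("clip",len(q),r,np.percentile(q[:,2],95))
    q=box(P,(.50,.55),(-.15,-.02),(.008,.04)); print(np.round(q[np.argsort(q[:,1])],3).tolist()[::3] if len(q)<70 else len(q))
    q=box(P,(.38,.43),(-.15,-.02),(.008,.04)); print("tip",np.round(q[np.argsort(q[:,0])][:6],3).tolist())
    for n,b in(("tape",((.5,.67),(.18,.32),(.01,.04))),("jar",((.57,.70),(-.09,.03),(.03,.12)))):
        q=box(P,*b); print(n,np.round(cv2.minAreaRect((q[:,:2]*1000).astype(np.float32))[:2],1).tolist())
E
```

```text
top
tall top 186 centre [ 0.6201 -0.2683] yaw 0.1905 len 0.1487 t-range [-0.0024  0.0054] zmax 0.1501
short top 145 centre [ 0.5645 -0.2903] yaw 0.1886 len 0.1471 t-range [-0.0034  0.0046] zmax 0.1161
plate top 127 centre [0.6177 0.1073] yaw 0.0825 len 0.1455 t-range [-0.0013  0.0036] zmax 0.1093
lip top 107 centre [0.6    0.1058] yaw 0.0832 len 0.1493 t-range [-0.0039  0.0047] zmax 0.0506
base 263 centre [0.5935 0.1058] yaw 0.0652 len 0.1868 t-range [-0.0084  0.0086] zmax 0.0128
clip 244 ((455.90130615234375, -83.89349365234375), (106.87403869628906, 151.17185974121094), 89.13616943359375) 0.03353900129911069
[[0.528, -0.093, 0.027], [0.509, -0.09, 0.026], [0.505, -0.09, 0.031], [0.511, -0.09, 0.032], [0.528, -0.09, 0.033], [0.515, -0.087, 0.026], [0.528, -0.087, 0.029], [0.518, -0.087, 0.033], [0.521, -0.083, 0.03], [0.524, -0.083, 0.033], [0.53, -0.051, 0.009], [0.508, -0.044, 0.031], [0.508, -0.041, 0.031], [0.514, -0.041, 0.034], [0.504, -0.038, 0.035], [0.502, -0.035, 0.02], [0.511, -0.035, 0.03], [0.507, -0.031, 0.034]]
tip [[0.381, -0.029, 0.008], [0.401, -0.088, 0.024], [0.4
[... 300 characters left out ...]
] yaw 0.1855 len 0.1497 t-range [-0.0035  0.0041] zmax 0.1114
plate top 187 centre [0.6128 0.1093] yaw 0.0771 len 0.1528 t-range [-0.0013  0.0039] zmax 0.1055
lip top 109 centre [0.6034 0.1077] yaw -0.0912 len 0.1547 t-range [-0.0099  0.0073] zmax 0.0545
base 243 centre [0.59   0.1019] yaw 0.0082 len 0.16 t-range [-0.0083  0.0094] zmax 0.0124
clip 612 ((457.82672119140625, -69.67179870605469), (129.52635192871094, 65.77112579345703), 9.73044490814209) 0.028729426116588883
117
tip [[0.395, -0.087, 0.016], [0.395, -0.089, 0.018], [0.395, -0.088, 0.022], [0.396, -0.089, 0.024], [0.396, -0.09, 0.027], [0.397, -0.094, 0.028]]
tape [[582.7, 240.6], [114.4, 99.0]]
jar [[624.9, -27.9], [73.5, 74.2]]
```

```bash
python3 -m crank '[{"twist":[0,0,6.7],"slide":[3.5,2.05,0],"jaw":0.5},{"twist":[0,0,6.7],"slide":[3.5,2.05,0],"jaw":0.5},{"twist":[0,0,6.7],"slide":[3.5,2.05,0],"jaw":0.5},{"twist":[0,0,6.7],"slide":[3.5,2.05,0],"jaw":0.5}]'
python3 -m crank '[{"twist":[0,0,6.7],"slide":[3.5,2.05,0],"jaw":0.5},{"twist":[0,0,6.7],"slide":[3.5,2.05,0],"jaw":0.5},{"twist":[0,0,6.7],"slide":[3.5,2.05,0],"jaw":0.5},{"twist":[0,0,6.7],"slide":[3.5,2.05,0],"jaw":0.5}]'
python3 -m crank '[{"twist":[0,0,6.7],"slide":[3.5,2.05,0],"jaw":0.5},{"twist":[0,0,6.7],"slide":[3.5,2.05,0],"jaw":0.5},{"twist":[0,0,6.7],"slide":[3.5,2.05,0],"jaw":0.5},{"twist":[0,0,6.7],"slide":[3.5,2.05,0],"jaw":0.5},{"twist":[0,0,0],"slide":[0,0,0],"jaw":0.5}]'
cat > pic.py <<'E'
import sys
from h import *
# pic.py camera out r0 r1 c0 c1 scale
c,o,r0,r1,c0,c1,s=sys.argv[1:8]
im,d,P=cloud(c); np.savez(f"/tmp/{c}.npz",im=im,P=P)
cv2.imwrite(o,cv2.resize(im[int(r0):int(r1),int(c0):int(c1)],None,fx=float(s),fy=float(s),interpolation=cv2.INTER_CUBIC))
E
python3 pic.py side pics/c1.png 60 210 190 340 5
```

```text
time_s: 1.3
tool_pos: [0.3328, -0.4326, 0.2276]
tcp_rot: [3.141, 0.0, 0.828]
force: [0.1, 0.1, -0.1]
width: 0.0651
grasp_force: 0.0
time_s: 1.7
tool_pos: [0.4729, -0.3505, 0.2275]
tcp_rot: [3.141, 0.0, 1.296]
force: [0.2, -1.1, 0.4]
width: 0.0472
grasp_force: 0.0
time_s: 2.2
tool_pos: [0.6144, -0.2665, 0.2265]
tcp_rot: [-3.141, -0.001, 1.767]
force: [0.3, -0.4, -0.4]
width: 0.0471
grasp_force: 0.0
```

View pics/c1.png

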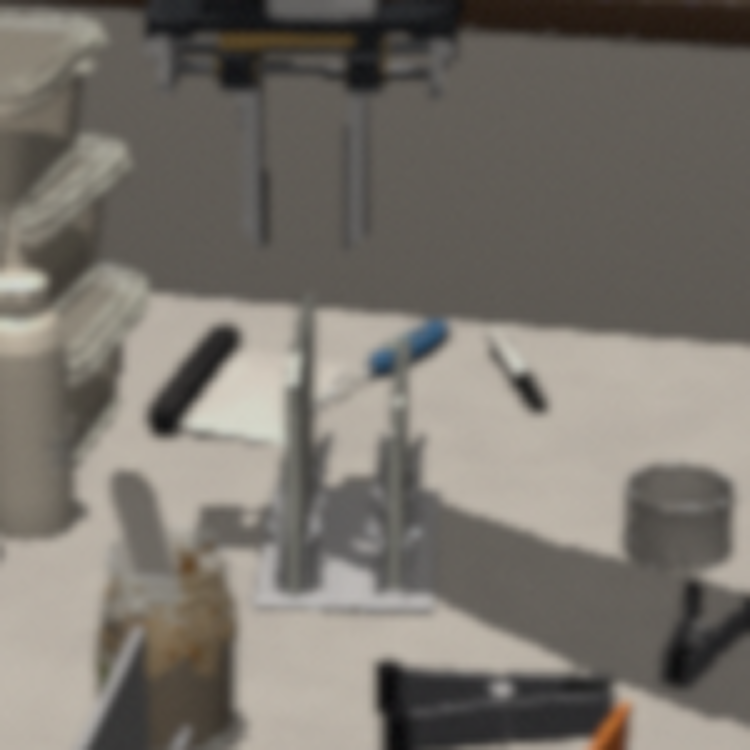

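Fingers straddle the tall board (crop: fingers at (258,245) and (358,245), board top at (305,300)). Descend, close and lift.

```bash
python3 -m crank '[{"twist":[0,0,-0.3],"slide":[0.1,-0.25,-3],"jaw":0.5},{"twist":[0,0,0],"slide":[0,0,-3],"jaw":0.5},{"twist":[0,0,0],"slide":[0,0,-2.8],"jaw":0.5},{"twist":[0,0,0],"slide":[0,0,0],"jaw":0.5},{"twist":[0,0,0],"slide":[0,0,0],"jaw":1}]'
python3 -m crank '[{"twist":[0,0,0],"slide":[0,0,0],"jaw":1},{"twist":[0,0,0],"slide":[0,0,0],"jaw":1},{"twist":[0,0,0],"slide":[0,0,0],"jaw":1},{"twist":[0,0,0],"slide":[0,0,0],"jaw":1},{"twist":[0,0,0],"slide":[0,0,0],"jaw":1}]'
```

```text
time_s: 2.75
tool_pos: [0.6123, -0.2727, 0.1405]
tcp_rot: [3.141, 0.0, 1.752]
force: [-0.2, -0.8, 1.3]
width: 0.042
grasp_force: 0.0
time_s: 3.25
tool_pos: [0.6135, -0.2719, 0.14]
tcp_rot: [3.139, 0.001, 1.754]
force: [7.0, 0.7, -1.1]
width: 0.0086
grasp_force: 29.8
```

```bash
python3 -m crank '[{"twist":[0,0,0],"slide":[0,0,2],"jaw":1},{"twist":[0,0,0],"slide":[0,0,3.5],"jaw":1},{"twist":[0,0,0],"slide":[0,0,4],"jaw":1},{"twist":[0,0,0],"slide":[0,0,4],"jaw":1},{"twist":[0,0,0],"slide":[0,0,4],"jaw":1}]'
python3 -m crank '[{"twist":[0,0,-0.6],"slide":[0,3.8,0],"jaw":1},{"twist":[0,0,-0.6],"slide":[0,3.8,0],"jaw":1},{"twist":[0,0,-0.6],"slide":[0,3.8,0],"jaw":1},{"twist":[0,0,-0.6],"slide":[0,3.8,0],"jaw":1},{"twist":[0,0,-0.6],"slide":[0,3.8,0],"jaw":1}]'
python3 -m crank '[{"twist":[0,0,-0.6],"slide":[0,3.8,0],"jaw":1},{"twist":[0,0,-0.6],"slide":[0,3.8,0],"jaw":1},{"twist":[0,0,-0.6],"slide":[0,3.8,0],"jaw":1},{"twist":[0,0,-0.6],"slide":[0,3.8,0],"jaw":1},{"twist":[0,0,-0.6],"slide":[0,3.6,0],"jaw":1}]'
python3 -m crank '[{"twist":[0,0,0],"slide":[0,0,-2],"jaw":1},{"twist":[0,0,0],"slide":[0,0,-2],"jaw":1},{"twist":[0,0,0],"slide":[0,0,0],"jaw":1},{"twist":[0,0,0],"slide":[0,0,0],"jaw":1}]'
python3 pic.py top pics/t1.png 120 300 130 330 3; python3 pic.py side pics/s1.png 90 280 150 300 4
python3 - <<'E'
from fit import *
for c in("top","side"):
    P=np.load(f"/tmp/{c}.npz")["P"]; print(c)
    line(box(P,(.57,.67),(0.0,.22),(.085,.115)),"plate top")
    line(box(P,(.57,.67),(0.0,.22),(.13,.16)),"board low")
    line(box(P,(.57,.67),(0.0,.22),(.17,.22)),"board mid")
    line(box(P,(.57,.67),(0.0,.22),(.22,.26)),"board hi")
    q=box(P,(.57,.67),(.18,.22),(.12,.3));print(np.round(q[:,2].min(),4), len(q)) if len(q) else 0
E
```

```text
time_s: 3.75
tool_pos: [0.6123, -0.2719, 0.3161]
tcp_rot: [-3.141, -0.0, 1.754]
force: [-0.2, 0.3, -1.3]
width: 0.008
grasp_force: 30.0
time_s: 4.25
tool_pos: [0.6122, -0.0805, 0.3144]
tcp_rot: [-3.141, -0.0, 1.701]
force: [0.3, 0.6, -0.7]
width: 0.0079
grasp_force: 30.0
time_s: 4.75
tool_pos: [0.6122, 0.1076, 0.3144]
tcp_rot: [-3.141, 0.0, 1.649]
force: [0.5, -0.1, -1.7]
width: 0.0077
grasp_force: 30.0
time_s: 5.15
tool_pos: [0.6126, 0.1059, 0.275]
tcp_rot: [-3.141, 0.0, 1.649]
force: [0.3, -0.0, -1.1]
width: 0.0076
grasp_force: 30.0
top
plate top 29 centre [0.6231 0.0408] yaw 0.1412 len 0.0821 t-range [-0.0052  0.0072] zmax 0.1076
board low 15 centre [0.615  0.0542] yaw 0.1071 len 0.0446 t-range [-0.001   0.0016] zmax 0.1579
board mid 59 centre [0.6105 0.1053] yaw 0.0803 len 0.1469 t-range [-0.001   0.0011] zmax 0.2191
board hi 61 centre [0.6105 0.1053] yaw 0.0795 len 0.1469 t-range [-0.0009  0.0008] zmax 0.2568
0.2744 1
side
plate top 224 centre [0.6143 0.0927] yaw 0.0883 len 0.1869 t-range [-0.0042  0.0066] zmax 0.1066
board low 123 centre [0.6066 0.111 ] yaw 0.0583 len 0.1487 t-range [-0.0017  0.0051] zmax 0.1592
board mid 395 centre [0.6063 0.1094] yaw 0.0604 len 0.1515 t-range [-0.0016  0.0048] zmax 0.2184
board hi 303 centre [0.6062 0.1082] yaw 0.0591 len 0.1545 t-range [-0.0019  0.0052] zmax 0.2582
0.1443 170
```

View pics/s1.png

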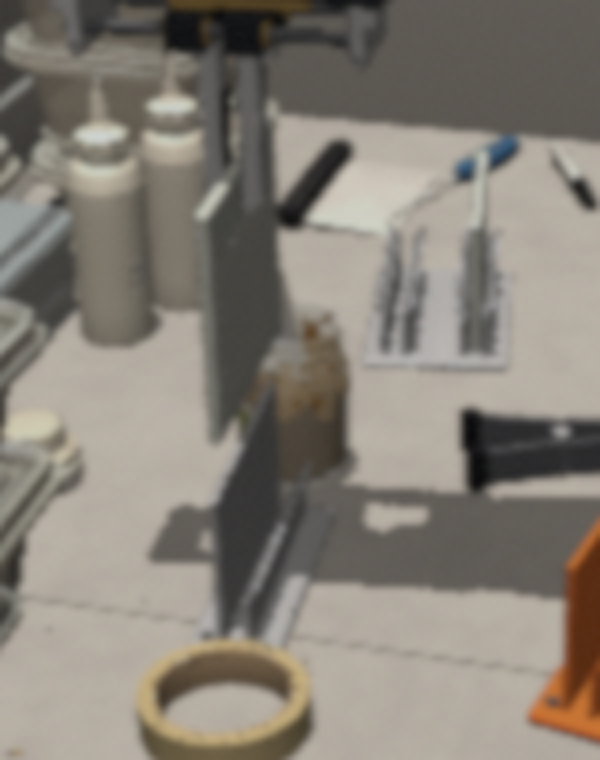

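```bash
python3 - <<'E'
from fit import *
P=np.load("/tmp/side.npz")["P"]
from numpy import cos,sin
a=.079;u=np.array([-sin(a),cos(a)]);n=np.array([cos(a),sin(a)])
for l,z in(("plate",(.055,.10)),("board",(.15,.26))):
    q=box(P,(.58,.66),(.0,.22),z); s=q[:,:2]@u; t=q[:,:2]@n
    print(l,"smax",np.round(np.percentile(s,[98,99.5,100]),4))
    for lo in(.06,.09,.12,.15,.18): 
        m=(s>lo)&(s<lo+.03)
        if m.sum()>5: print("  s",lo,m.sum(),"t pct5,25,50,75",np.round(np.percentile(t[m],[5,25,50,75]),4))
E
```

```text
plate smax [0.1347 0.1371 0.1385]
  s 0.06 54 t pct5,25,50,75 [0.6183 0.6188 0.6191 0.6194]
  s 0.09 60 t pct5,25,50,75 [0.618  0.6187 0.619  0.6193]
  s 0.12 60 t pct5,25,50,75 [0.6182 0.6189 0.6196 0.6219]
board smax [0.1355 0.1366 0.1372]
  s 0.06 164 t pct5,25,50,75 [0.6116 0.6126 0.613  0.6133]
  s 0.09 157 t pct5,25,50,75 [0.6122 0.6127 0.6131 0.6134]
  s 0.12 230 t pct5,25,50,75 [0.6128 0.6134 0.6149 0.6175]
```

```bash
python3 -m crank '[{"twist":[0,0,0.1],"slide":[-0.3,0.1,0],"jaw":1},{"twist":[0,0,0],"slide":[0,0,-2.7],"jaw":1},{"twist":[0,0,0],"slide":[0,0,-2.7],"jaw":1},{"twist":[0,0,0],"slide":[0,0,-2.6],"jaw":1},{"twist":[0,0,0],"slide":[0,0,0],"jaw":1}]'
python3 -m crank '[{"twist":[0,0,0],"slide":[0,0,-1],"jaw":1},{"twist":[0,0,0],"slide":[0,0,-1],"jaw":1},{"twist":[0,0,0],"slide":[0,0,-1],"jaw":1},{"twist":[0,0,0],"slide":[0,0,0],"jaw":1}]'
python3 -m crank '[{"twist":[0,0,0],"slide":[0,0,-0.7],"jaw":1},{"twist":[0,0,0],"slide":[0,0,-0.7],"jaw":1},{"twist":[0,0,0],"slide":[0,0,-0.5],"jaw":1},{"twist":[0,0,0],"slide":[0,0,0],"jaw":1}]'
```

```text
time_s: 5.75
tool_pos: [0.6083, 0.1067, 0.1917]
tcp_rot: [-3.137, 0.0, 1.651]
force: [0.2, -0.4, -1.2]
width: 0.0079
grasp_force: 30.0
time_s: 6.15
tool_pos: [0.6091, 0.1069, 0.1631]
tcp_rot: [-3.14, 0.0, 1.651]
force: [0.5, 0.0, -1.1]
width: 0.0077
grasp_force: 30.0
time_s: 6.55
tool_pos: [0.6093, 0.1069, 0.1445]
tcp_rot: [-3.14, 0.0, 1.651]
force: [-0.1, -0.2, -1.9]
width: 0.0081
grasp_force: 30.0
```

```bash
python3 -m crank '[{"twist":[0,0,0],"slide":[0,0,-0.25],"jaw":1},{"twist":[0,0,0],"slide":[0,0,0],"jaw":1},{"twist":[0,0,0],"slide":[0.12,0,0],"jaw":1},{"twist":[0,0,0],"slide":[0,0,0],"jaw":1}]'
python3 - <<'E'
from h import *; from fit import *
im,d,P=cloud("side")
a=.08;u=np.array([-np.sin(a),np.cos(a)]);n=np.array([np.cos(a),np.sin(a)])
for l,z in(("plate",(.055,.10)),("board",(.108,.135))):
    q=box(P,(.58,.66),(.0,.22),z); s=q[:,:2]@u; t=q[:,:2]@n
    print(l,"smax",np.round(np.percentile(s,[98,99.5,100]),4),"top z",round(box(P,(.58,.66),(.15,.22),(.1,.2))[:,2].max(),4))
    for lo in(.06,.09,.12): 
        m=(s>lo)&(s<lo+.03)
        if m.sum()>5: print("  s",lo,m.sum(),np.round(np.percentile(t[m],[5,25,50,75]),4))
E
```

```text
time_s: 6.95
tool_pos: [0.6108, 0.107, 0.1431]
tcp_rot: [-3.141, -0.0, 1.651]
force: [-0.6, -0.7, -0.1]
width: 0.0078
grasp_force: 30.0
plate smax [0.1364 0.1375 0.1382] top z 0.1539
  s 0.06 56 [0.6101 0.6105 0.6108 0.6111]
  s 0.09 54 [0.6099 0.6104 0.6107 0.611 ]
  s 0.12 119 [0.6104 0.6116 0.6147 0.6193]
board smax [0.1357 0.1371 0.1373] top z 0.1539
  s 0.06 53 [0.6002 0.6069 0.6105 0.6112]
  s 0.09 40 [0.6104 0.611  0.6112 0.6115]
  s 0.12 50 [0.6107 0.6113 0.6124 0.6156]
```

```bash
python3 -m crank '[{"twist":[0,0,0],"slide":[0.1,0,0],"jaw":1},{"twist":[0,0,0],"slide":[0,0,0],"jaw":1},{"twist":[0,0,0],"slide":[0,0,0],"jaw":0.8},{"twist":[0,0,0],"slide":[0,0,0],"jaw":0.7},{"twist":[0,0,0],"slide":[0,0,0],"jaw":0.7}]'
python3 -m crank '[{"twist":[0,0,0],"slide":[0,0,3],"jaw":0.6},{"twist":[0,0,0],"slide":[0,0,4],"jaw":0.3},{"twist":[0,0,0],"slide":[0,0,4],"jaw":0},{"twist":[0,0,0],"slide":[-4,0,0],"jaw":0},{"twist":[0,0,0],"slide":[-4,-2,0],"jaw":0}]'
python3 pic.py side pics/s2.png 130 290 170 370 4
python3 - <<'E'
from h import *; from fit import *
for c in("side","top"):
  im,d,P=cloud(c); np.savez(f"/tmp/{c}.npz",im=im,P=P)
  for z in((.06,.09),(.09,.12),(.12,.16)): line(box(P,(.58,.66),(.0,.22),z),c+str(z))
  for o in manip.outline_of(c,"clip"): print(c,o["confidence"],o["bbox"])
E
```

```text
time_s: 7.5
tool_pos: [0.612, 0.107, 0.1431]
tcp_rot: [3.141, -0.0, 1.651]
force: [0.1, -0.1, 0.3]
width: 0.0269
grasp_force: 0.0
time_s: 8.0
tool_pos: [0.5313, 0.0879, 0.2537]
tcp_rot: [3.139, -0.0, 1.652]
force: [0.5, -0.6, -0.1]
width: 0.0648
grasp_force: 0.0
side(0.06, 0.09) 257 centre [0.6031 0.0926] yaw 0.0627 len 0.1863 t-range [-0.0022  0.0108] zmax 0.0888
side(0.09, 0.12) 234 centre [0.6025 0.093 ] yaw 0.057 len 0.1872 t-range [-0.0022  0.0104] zmax 0.119
side(0.12, 0.16) 277 centre [0.6015 0.1113] yaw 0.074 len 0.149 t-range [-0.0016  0.0056] zmax 0.1486
side 0.78 [287.7, 203.1, 48.6, 17.3]
side 0.66 [330.5, 186.7, 19.3, 20.0]
top(0.06, 0.09) 24 centre [0.6207 0.0262] yaw 0.3645 len 0.0612 t-range [-0.0095  0.0091] zmax 0.0896
top(0.09, 0.12) 16 centre [0.6198 0.026 ] yaw 0.3379 len 0.0563 t-range [-0.0031  0.0065] zmax 0.1184
top(0.12, 0.16) 34 centre [0.6145 0.0442] yaw 0.1053 len 0.022 t-range [-0.0017  0.0066] zmax 0.1517
top 0.74 [267.2, 221.7, 24.0, 40.5]
top 0.53 [305.8, 253.2, 29.4, 15.7]
```

View pics/s2.png

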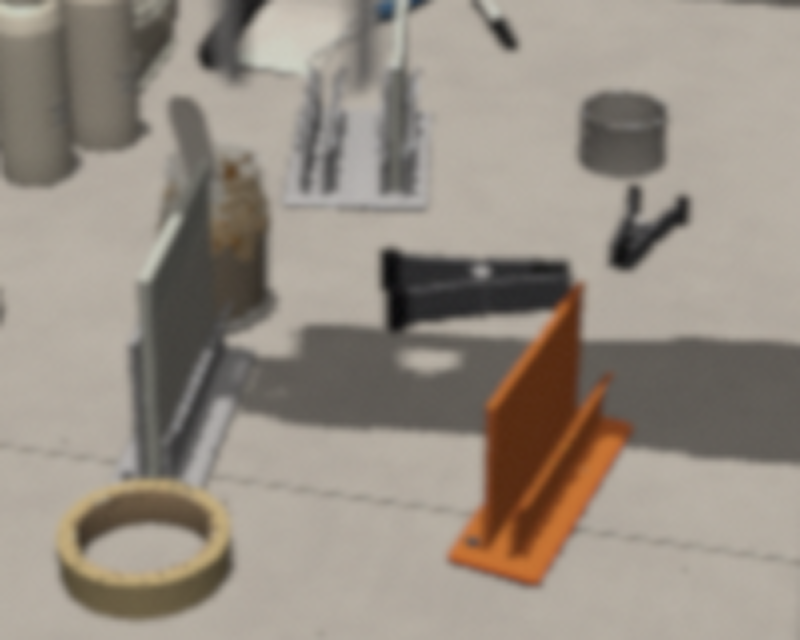

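```bash
python3 - <<'E'
from h import *; from fit import *
from scipy.spatial.transform import Rotation as Ro
im=cv2.imread("pics/top0.png"); p=manip.camera_params("top")
K=np.array(p["intrinsics"]);R=Ro.from_euler('xyz',p["rotation"]).as_matrix();t=np.array(p["xyz"])
g=im.max(2).astype(int); r0,r1,c0,c1=196,242,250,284
v,u=np.mgrid[r0:r1,c0:c1]; w=np.clip(150-g[r0:r1,c0:c1],0,None); m=w>40
def ray(u,v,z): 
    d=np.stack([(u-K[0,2])/K[0,0],(v-K[1,2])/K[1,1],np.ones_like(u,float)],-1)@R.T
    return t+d*((z-t[2])/d[...,2])[...,None]
X=ray(u[m],v[m],.03)[:,:2]; print(len(X), X.min(0),X.max(0))
for q in (X[(X[:,0]>X[:,0].max()-.03)],): 
    a=q[q[:,1]<-.065]; b=q[q[:,1]>=-.065]
    for k in(a,b):
        k=k[k[:,0]>k[:,0].max()-.017]; print("grip",k.mean(0).round(4),k.min(0).round(4),k.max(0).round(4))
tip=X[X[:,0]<X[:,0].min()+.006]; print("tip",tip.mean(0).round(4))
# side: high points
P=np.load("/tmp/side.npz")["P"]; q=box(P,(.38,.55),(-.15,-.02),(.022,.04))
e=q[q[:,0]>.5]
for k in(e[e[:,1]<-.065],e[e[:,1]>=-.065]): print("side grip",len(k),k.min(0).round(4),k.max(0).round(4),np.median(k,0).round(4))
k=q[q[:,0]<q[:,0].min()+.006]; print("side tip",q[:,0].min().round(4),np.median(k,0).round(4))
print(manip.get_obs()["joint_positions"].round(3))
E
```

```text
242 [ 0.39823163 -0.10988636] [ 0.52798361 -0.03131332]
grip [ 0.5201 -0.0882] [ 0.5115 -0.0933] [ 0.528  -0.0802]
grip [ 0.5054 -0.0407] [ 0.498  -0.0477] [ 0.5143 -0.0313]
tip [ 0.4007 -0.0945]
side grip 39 [ 0.5001 -0.093   0.0223] [ 0.5265 -0.0764  0.0318] [ 0.5149 -0.0845  0.0272]
side grip 21 [ 0.5003 -0.0437  0.0224] [ 0.511  -0.0273  0.0314] [ 0.5055 -0.033   0.0285]
side tip 0.3956 [ 0.3986 -0.0887  0.0272]
[0.094 0.256 1.515 0.    1.368 0.014]
```

Board stands upright in the stand against the plate (crop ~(180,290)); rack's far channel is empty, the short board, jar and tape are untouched. Now the large clip (handles at crop (395,290)).

```bash
python3 -m crank '[{"twist":[0,0,-7.9],"slide":[-0.18,-1.5,-0.5],"jaw":0},{"twist":[0,0,-7.9],"slide":[-0.18,-1.5,-1],"jaw":0},{"twist":[0,0,-7.9],"slide":[-0.18,-1.5,-1],"jaw":0},{"twist":[0,0,-7.9],"slide":[-0.18,-1.5,-1.5],"jaw":0},{"twist":[0,0,-7.9],"slide":[-0.18,-1.5,-1.5],"jaw":0}]'
python3 -m crank '[{"twist":[0,0,-7.9],"slide":[-0.18,-1.5,-1.5],"jaw":0},{"twist":[0,0,-7.9],"slide":[-0.18,-1.5,-1.5],"jaw":0},{"twist":[0,0,-7.9],"slide":[-0.18,-1.5,-2],"jaw":0},{"twist":[0,0,-7.9],"slide":[-0.18,-1.5,-2],"jaw":0},{"twist":[0,0,-7.9],"slide":[-0.18,-1.5,-2],"jaw":0}]'
python3 -m crank '[{"twist":[0,0,0],"slide":[0,0,0],"jaw":0},{"twist":[0,0,0],"slide":[0,0,0],"jaw":0}]'
python3 pic.py side pics/s3.png 120 260 240 360 5
```

```text
time_s: 8.75
tool_pos: [0.5239, 0.0115, 0.1973]
tcp_rot: [3.141, -0.0, 0.956]
force: [0.5, 0.3, -0.2]
width: 0.0941
grasp_force: 0.0
time_s: 9.25
tool_pos: [0.5149, -0.0637, 0.1069]
tcp_rot: [3.141, -0.0, 0.267]
force: [0.1, -0.2, 0.4]
width: 0.094
grasp_force: 0.0
time_s: 9.45
tool_pos: [0.5146, -0.0629, 0.1081]
tcp_rot: [-3.141, 0.0, 0.275]
force: [0.9, -0.3, -0.0]
width: 0.0943
grasp_force: 0.0
```

View pics/s3.png

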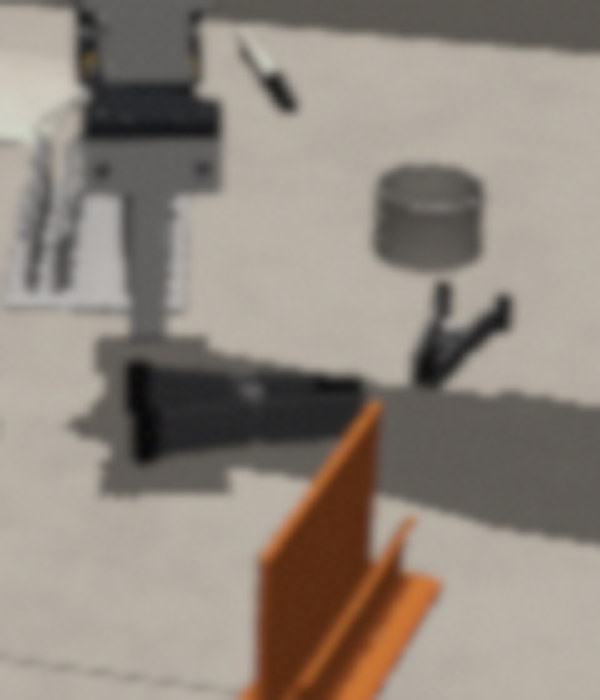

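Fingers line up with the clip's grips (finger crop col ~148, grips (140,380)/(146,440)); shift 3 mm back and descend.

```bash
python3 -m crank '[{"twist":[0,0,0],"slide":[0.25,0,-2.5],"jaw":0},{"twist":[0,0,0],"slide":[0,0,-2.5],"jaw":0},{"twist":[0,0,0],"slide":[0,0,-2],"jaw":0},{"twist":[0,0,0],"slide":[0,0,-0.9],"jaw":0},{"twist":[0,0,0],"slide":[0,0,0],"jaw":0}]'
python3 pic.py side pics/s4.png 150 230 250 350 6
python3 - <<'E'
from h import *
from scipy.spatial.transform import Rotation as Ro
p=manip.camera_params("side");K=np.array(p["intrinsics"]);R=Ro.from_euler('xyz',p["rotation"]).as_matrix()
for q in([.517,-.018,.03],[.5135,-.0625,.03]):
    c=(np.array(q)-p["xyz"])@R; print(((K@c)[:2]/c[2]-[250,150])*6)
E
```

```text
time_s: 10.0
tool_pos: [0.5165, -0.0625, 0.0289]
tcp_rot: [-3.141, 0.0, 0.274]
force: [-0.1, -0.2, 0.1]
width: 0.0944
grasp_force: 0.0
[ 75.61747732 328.47967896]
[105.98017334 280.88907234]
```

View pics/s4.png

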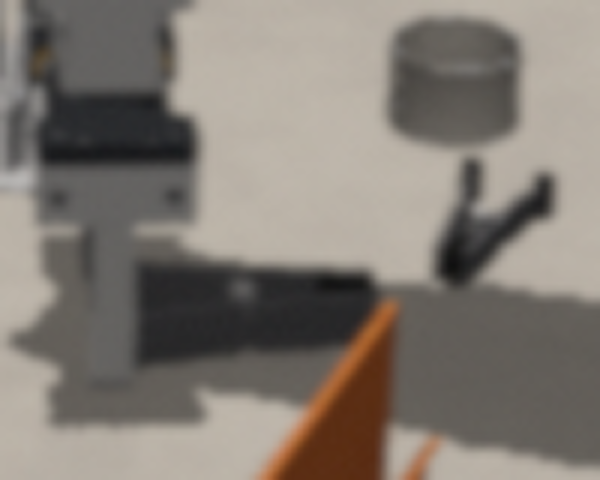

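The near finger (crop (115,300)) covers the near grip, the clip's body runs to the right of it. Squeeze.

```bash
for i in 1 2; do python3 -m crank '[{"twist":[0,0,0],"slide":[0,0,0],"jaw":1},{"twist":[0,0,0],"slide":[0,0,0],"jaw":1},{"twist":[0,0,0],"slide":[0,0,0],"jaw":1},{"twist":[0,0,0],"slide":[0,0,0],"jaw":1},{"twist":[0,0,0],"slide":[0,0,0],"jaw":1}]'; done
python3 -m crank '[{"twist":[0,0,0],"slide":[0,0,1.5],"jaw":1},{"twist":[0,0,0],"slide":[0,0,3],"jaw":1},{"twist":[0,0,0],"slide":[0,0,3],"jaw":1},{"twist":[0,0,0],"slide":[0,0,3],"jaw":1},{"twist":[0,0,0],"slide":[0,0,0],"jaw":1}]'
python3 pic.py side pics/s5.png 90 230 240 360 5
```

```text
time_s: 10.55
tool_pos: [0.5167, -0.0631, 0.0294]
tcp_rot: [3.141, -0.001, 0.272]
force: [0.1, 0.2, 3.5]
width: 0.0576
grasp_force: 9.1
time_s: 11.05
tool_pos: [0.5167, -0.0631, 0.0294]
tcp_rot: [3.141, -0.001, 0.272]
force: [0.3, 0.8, 5.6]
width: 0.0318
grasp_force: 30.0
time_s: 11.55
tool_pos: [0.5176, -0.0633, 0.1373]
tcp_rot: [3.139, -0.005, 0.272]
force: [0.7, 0.8, -1.7]
width: 0.0318
grasp_force: 30.0
```

View pics/s5.png

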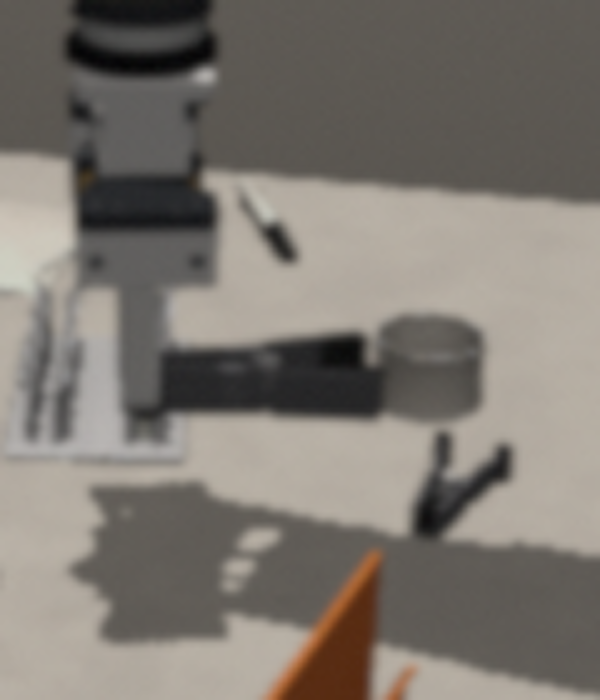

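```bash
python3 -m crank '[{"twist":[0,0,0],"slide":[0,0,3],"jaw":1},{"twist":[0,0,0],"slide":[0,0,3],"jaw":1},{"twist":[0,0,4],"slide":[0.4,1.9,0],"jaw":1},{"twist":[0,0,7.5],"slide":[0.75,3.7,0],"jaw":1},{"twist":[0,0,7.5],"slide":[0.75,3.7,0],"jaw":1}]'
python3 -m crank '[{"twist":[0,0,7.5],"slide":[0.75,3.7,0],"jaw":1},{"twist":[0,0,7.5],"slide":[0.75,3.7,0],"jaw":1},{"twist":[0,0,7.5],"slide":[0.75,3.7,0],"jaw":1},{"twist":[0,0,7.5],"slide":[0.75,3.7,0],"jaw":1},{"twist":[0,0,7.5],"slide":[0.75,3.7,0],"jaw":1}]'
python3 -m crank '[{"twist":[0,0,7.5],"slide":[0.75,3.7,0],"jaw":1},{"twist":[0,0,7.5],"slide":[0.75,3.7,0],"jaw":1},{"twist":[0,0,7.5],"slide":[0.75,3.7,0],"jaw":1},{"twist":[0,0,0],"slide":[0,0,0],"jaw":1},{"twist":[0,0,0],"slide":[0,0,0],"jaw":1}]'
```

```text
time_s: 12.1
tool_pos: [0.5349, 0.0307, 0.1924]
tcp_rot: [-3.14, 0.002, 0.608]
force: [-0.2, 0.1, -1.1]
width: 0.0314
grasp_force: 30.0
time_s: 12.6
tool_pos: [0.5724, 0.2164, 0.1918]
tcp_rot: [-3.139, 0.002, 1.264]
force: [-0.3, -1.2, -0.9]
width: 0.0314
grasp_force: 30.0
time_s: 13.1
tool_pos: [0.5947, 0.3261, 0.1915]
tcp_rot: [-3.139, 0.001, 1.651]
force: [-0.1, -0.8, -0.9]
width: 0.0316
grasp_force: 30.0
```

```bash
python3 -m crank '[{"twist":[0,0,0],"slide":[0,0.3,-3.5],"jaw":1},{"twist":[0,0,0],"slide":[0,0,-3.5],"jaw":1},{"twist":[0,0,0],"slide":[0,0,-2.9],"jaw":1},{"twist":[0,0,0],"slide":[0,0,0],"jaw":1},{"twist":[0,0,0],"slide":[0,0,0],"jaw":1}]'
python3 pic.py top pics/t6.png 140 220 110 260 4; python3 pic.py side pics/s6.png 150 310 150 300 4
python3 - <<'E'
from fit import *
import cv2
from h import cv2
a=.08;u=np.array([-np.sin(a),np.cos(a)]);n=np.array([np.cos(a),np.sin(a)]);o=np.array([.6137,.1085])
for c in("top","side"):
    P=np.load(f"/tmp/{c}.npz")["P"]
    q=box(P,(.5,.72),(.0,.40),(.045,.15)); s=(q[:,:2]-o)@u; t=(q[:,:2]-o)@n
    print(c)
    m=s<.085
    for z0,z1 in((.11,.125),(.125,.15)):
        k=m&(q[:,2]>z0)&(q[:,2]<z1)
        if k.sum()>4: print(" board smax",s[k].max().round(4),"t med near edge",np.round(np.percentile(t[k&(s>.03)],[5,50,95]),4) if (k&(s>.03)).sum()>2 else '')
    for lo in np.arange(.08,.16,.01):
        k=(s>lo)&(s<lo+.01)&(q[:,2]<.105)
        if k.sum(): print(" s %.2f"%lo,k.sum(),"t",np.round([t[k].min(),np.median(t[k]),t[k].max()],4),"z",np.round([q[k,2].min(),q[k,2].max()],3))
    k=(s>.08)&(q[:,2]<.105); print(" clip smin",s[k].min().round(4))
A=cv2.imread("pics/t6.png");B=cv2.imread("pics/s6.png")
W=np.zeros((A.shape[0]+420,800,3),np.uint8); W[:A.shape[0],:A.shape[1]]=A[:,:800]; 
W=np.vstack([A[:, :600],cv2.resize(B,None,fx=.42,fy=.42)[:280, :].repeat(1,0) if 0 else np.zeros((0,600,3),np.uint8)])
h=np.zeros((600,800,3),np.uint8); h[:320,:600]=A; b=B[240:520,0:600]; h[320:600,:600]=b; cv2.imwrite("pics/c6.png",h)
E
```

```text
time_s: 13.6
tool_pos: [0.5955, 0.3281, 0.0955]
tcp_rot: [-3.141, 0.0, 1.649]
force: [0.5, 0.1, -0.0]
width: 0.0316
grasp_force: 30.0
top
 board smax 0.0709 t med near edge [-0.0077 -0.0073 -0.0066]
 board smax 0.0735 t med near edge [-0.0077 -0.0062 -0.0003]
 s 0.08 3 t [0.1101 0.1118 0.1131] z [0.088 0.092]
 s 0.09 30 t [-0.0175 -0.0069  0.1139] z [0.07  0.097]
 s 0.10 41 t [-0.0168  0.0268  0.1143] z [0.069 0.099]
 s 0.11 40 t [-0.0159  0.024   0.1158] z [0.076 0.098]
 s 0.12 26 t [-0.0148  0.0266  0.1161] z [0.074 0.098]
 s 0.13 29 t [-0.0135  0.0244  0.1177] z [0.072 0.1  ]
 s 0.14 37 t [-0.0129  0.0112  0.1169] z [0.069 0.099]
 s 0.15 48 t [-0.012   0.0081  0.1183] z [0.071 0.099]
 clip smin 0.0806
side
 board smax 0.0454 t med near edge [-0.0126 -0.0121 -0.0114]
 board smax 0.0782 t med near edge [-0.0125 -0.0114 -0.0059]
 s 0.08 13 t [0.1065 0.111  0.113 ] z [0.086 0.101]
 s 0.09 19 t [-0.0213  0.1084  0.1135] z [0.068 0.102]
 s 0.10 23 t [-0.0214 -0.018   0.1145] z [0.069 0.102]
 s 0.11 31 t [-0.0203 -0.011   0.1158] z [0.067 0.101]
 s 0.12 54 t [-0.0196  0.0191  0.1164] z [0.069 0.098]
 s 0.13 57 t [-0.0188  0.0233  0.1174] z [0.067 0.102]
 s 0.14 57 t [-0.0176  0.0222  0.1184] z [0.072 0.103]
 s 0.15 76 t [-0.016   0.0126  0.1188] z [0.068 0.102]
 clip smin 0.0802
```

View pics/c6.png

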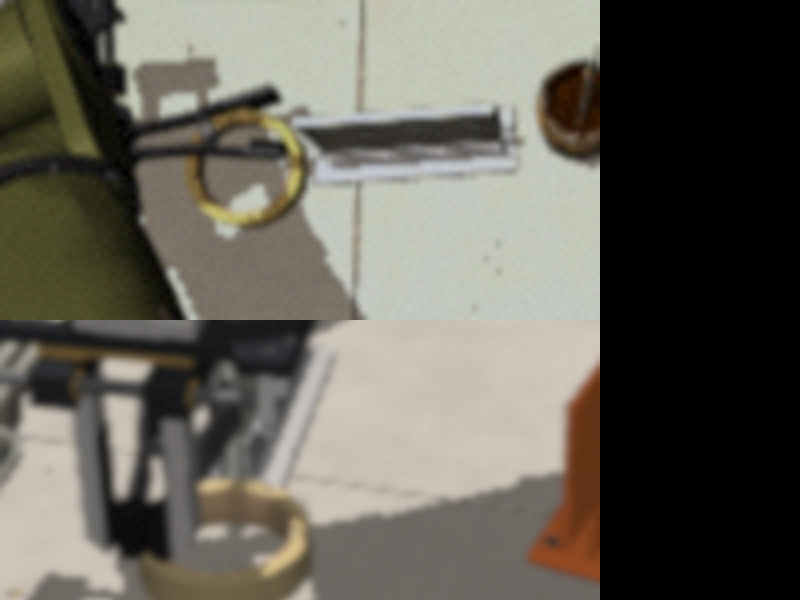

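```bash
python3 - <<'E'
from fit import *
a=.08;u=np.array([-np.sin(a),np.cos(a)]);n=np.array([np.cos(a),np.sin(a)]);o=np.array([.6137,.1085])
for c in("top","side"):
    P=np.load(f"/tmp/{c}.npz")["P"]
    q=box(P,(.5,.72),(.0,.40),(.05,.105)); s=(q[:,:2]-o)@u; t=(q[:,:2]-o)@n
    print(c)
    for lo in np.arange(.08,.2,.01):
        r=[]
        for m in ((t<.004)&(t>-.04),(t>=.004)&(t<.06)):
            k=(s>lo)&(s<lo+.01)&m
            r+= [k.sum()]+(list(np.round([t[k].min(),np.median(t[k]),t[k].max()],4)) if k.sum() else [])
        print("%.2f"%lo,*r)
    k=(s>.08)&(t<.06)&(t>-.04)&(q[:,2]>.07);
    for sg in(-1,1): print("smin",sg,np.sort(s[k&(sg*(t-.004)>0)])[:4].round(4))
    k=(s<.085)&(s>-.07)&(abs(t)<.03); print("plate/board z<.105 t",np.round(np.percentile(t[k],[2,50,98]),4))
    q=box(P,(.5,.72),(.0,.40),(.13,.155)); s=(q[:,:2]-o)@u; t=(q[:,:2]-o)@n;k=(s<.085)&(s>-.07)&(abs(t)<.03);print("top of board t",np.round(np.percentile(t[k],[2,25,50,75,98]),4),np.percentile(q[k,2],90))
E
```

```text
top
0.08 0 0
0.09 16 -0.0175 -0.0118 -0.0055 8 0.0279 0.0315 0.0393
0.10 15 -0.0168 -0.0115 -0.0049 19 0.0249 0.0294 0.0362
0.11 16 -0.0159 -0.0109 -0.0044 17 0.023 0.0263 0.0339
0.12 9 -0.0148 -0.0135 -0.0097 11 0.0254 0.0273 0.0316
0.13 10 -0.0135 -0.0126 -0.0089 13 0.0231 0.0249 0.0287
0.14 12 -0.0129 -0.0094 0.0034 20 0.0042 0.0204 0.0261
0.15 19 -0.012 -0.0077 0.0025 22 0.004 0.0145 0.0235
0.16 9 -0.0105 -0.0098 -0.0036 9 0.0146 0.0152 0.0208
0.17 11 -0.011 -0.0093 -0.0067 12 0.0126 0.015 0.0193
0.18 10 -0.01 -0.0091 -0.0058 11 0.0116 0.013 0.016
0.19 9 -0.0102 -0.0082 -0.0054 13 0.0094 0.011 0.0171
smin -1 [0.0924 0.0925 0.0933 0.094 ]
smin 1 [0.0955 0.0962 0.0964 0.0966]
plate/board z<.105 t [-0.0173 -0.007  -0.0061]
top of board t [-0.0077 -0.0069 -0.0048 -0.0025  0.0001] 0.15077497516237126
side
0.08 0 0
0.09 8 -0.0213 -0.0206 -0.0125 0
0.10 15 -0.0214 -0.0197 -0.0114 0
0.11 17 -0.0203 -0.0192 -0.0089 1 0.0214 0.0214 0.0214
0.12 24 -0.0196 -0.0178 -0.0093 13 0.0181 0.0216 0.029
0.13 23 -0.0188 -0.017 -0.0124 9 0.0198 0.0214 0.0261
0.14 24 -0.0176 -0.0161 -0.0115 8 0.0188 0.0216 0.0247
0.15 27 -0.016 -0.0141 -0.0112 23 0.0065 0.013 0.0218
0.16 1 -0.0137 -0.0137 -0.0137 20 0.0065 0.0119 0.0174
0.17 0 15 0.0096 0.0117 0.0146
0.18 0 18 0.0081 0.0092 0.0148
0.19 0 10 0.0059 0.008 0.0121
smin -1 [0.0943 0.097  0.0973 0.0977]
smin 1 [0.1195 0.1204 0.1204 0.1205]
plate/board z<.105 t [-0.013  -0.0116 -0.0007]
top of board t [-0.0126 -0.012  -0.0113 -0.0088 -0.0055] 0.14804490380455326
```

```bash
python3 -m crank '[{"twist":[0,0,-2.6],"slide":[0,0,-0.3],"jaw":1},{"twist":[0,0,-2.6],"slide":[0,0,0],"jaw":1},{"twist":[0,0,0],"slide":[0,0,0],"jaw":1},{"twist":[0,0,0],"slide":[0,0,0],"jaw":1}]'
python3 pic.py top pics/t7.png 140 220 110 260 4; python3 pic.py side pics/s7.png 150 310 150 300 4
cat > chk.py <<'E'
from fit import *
a=.08;u=np.array([-np.sin(a),np.cos(a)]);n=np.array([np.cos(a),np.sin(a)]);o=np.array([.6137,.1085])
for c in("top",):
    P=np.load(f"/tmp/{c}.npz")["P"]
    q=box(P,(.5,.72),(.0,.40),(.05,.105)); s=(q[:,:2]-o)@u; t=(q[:,:2]-o)@n
    for lo in np.arange(.03,.2,.01):
        r=[]
        for m in ((t<-.001)&(t>-.04),(t>=-.001)&(t<.06)):
            k=(s>lo)&(s<lo+.01)&m
            r+= [k.sum()]+(list(np.round([t[k].min(),np.median(t[k]),t[k].max()],4)) if k.sum() else [])
        print("%.2f"%lo,*r)
E
python3 chk.py
```

```text
time_s: 14.1
tool_pos: [0.5957, 0.329, 0.0933]
tcp_rot: [3.14, -0.001, 1.561]
force: [-0.9, -0.6, -1.2]
width: 0.0317
grasp_force: 30.0
0.03 10 -0.0157 -0.0076 -0.0071 0
0.04 11 -0.0151 -0.0073 -0.0069 0
0.05 8 -0.0075 -0.0071 -0.0065 0
0.06 7 -0.0174 -0.0074 -0.007 0
0.07 3 -0.0073 -0.0072 -0.007 0
0.08 0 0
0.09 13 -0.0282 -0.0241 -0.0173 10 0.0163 0.0193 0.026
0.10 16 -0.0273 -0.022 -0.0168 18 0.0151 0.0205 0.0265
0.11 13 -0.0263 -0.0198 -0.0133 19 0.0131 0.0181 0.0252
0.12 9 -0.0247 -0.0226 -0.0186 8 0.0185 0.0189 0.022
0.13 11 -0.022 -0.0188 -0.0148 11 0.0161 0.0173 0.0225
0.14 13 -0.0198 -0.0149 -0.0017 17 -0.0008 0.0145 0.0201
0.15 20 -0.0187 -0.0082 -0.0012 19 0.0017 0.0114 0.0183
0.16 9 -0.0149 -0.0134 -0.0095 10 0.0092 0.0121 0.0154
0.17 11 -0.0146 -0.0123 -0.0091 11 0.0096 0.01 0.0162
0.18 9 -0.0136 -0.0121 -0.0086 10 0.0083 0.0099 0.0134
0.19 10 -0.0123 -0.0114 -0.0076 13 0.0077 0.0091 0.0138
```

```bash
python3 -m crank '[{"twist":[0,0,0],"slide":[0.08,-1,0],"jaw":1},{"twist":[0,0,0],"slide":[0.08,-1,0],"jaw":1},{"twist":[0,0,0],"slide":[0.08,-1,0],"jaw":1},{"twist":[0,0,0],"slide":[0,0,0],"jaw":1}]'
python3 -m crank '[{"twist":[0,0,0],"slide":[0.04,-0.5,0],"jaw":1},{"twist":[0,0,0],"slide":[0.04,-0.6,0],"jaw":1},{"twist":[0,0,0],"slide":[0,0,0],"jaw":1},{"twist":[0,0,0],"slide":[0,0,0],"jaw":1}]'
python3 pic.py top pics/t8.png 140 220 110 260 4; python3 chk.py
```

```text
time_s: 14.6
tool_pos: [0.5981, 0.2972, 0.0921]
tcp_rot: [-3.142, 0.0, 1.558]
force: [0.1, 1.0, -1.3]
width: 0.0315
grasp_force: 30.0
time_s: 15.0
tool_pos: [0.5985, 0.2879, 0.092]
tcp_rot: [-3.142, -0.0, 1.56]
force: [-0.3, 0.6, -0.3]
width: 0.0319
grasp_force: 30.0
0.03 11 -0.0162 -0.0069 -0.0058 0
0.04 10 -0.0154 -0.0071 -0.0063 0
0.05 23 -0.0282 -0.0178 -0.0063 11 0.0163 0.02 0.0277
0.06 22 -0.0277 -0.0203 -0.0066 16 0.0155 0.0211 0.0277
0.07 16 -0.0259 -0.0207 -0.0057 13 0.0131 0.0186 0.0251
0.08 8 -0.0241 -0.0216 -0.0181 12 0.0164 0.0187 0.0238
0.09 9 -0.0226 -0.021 -0.0181 11 0.0149 0.0166 0.0208
0.10 17 -0.0205 -0.0172 -0.0017 17 -0.0008 0.0144 0.0209
0.11 17 -0.0173 -0.0101 -0.0036 18 -0.0009 0.0089 0.0181
0.12 10 -0.0157 -0.0131 -0.009 13 0.0092 0.0106 0.0157
0.13 10 -0.0145 -0.0121 -0.0089 9 0.0089 0.0101 0.0131
0.14 8 -0.0143 -0.0112 -0.0078 11 0.0079 0.009 0.0133
0.15 10 -0.0133 -0.0107 -0.0068 11 0.0079 0.0085 0.0114
0.16 7 -0.0119 -0.0105 -0.0072 18 0.0064 0.0117 0.0267
0.17 0 6 0.0034 0.013 0.0249
0.18 0 0
0.19 0 0
```

View pics/t8.png

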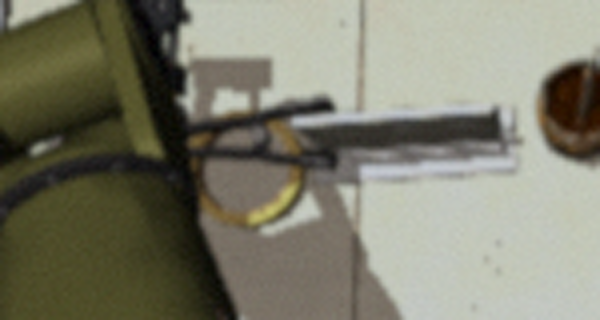

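Jaws straddle board and plate (crop tips at (325,103) and (330,160), about 21 mm over the edge). Release.

```bash
python3 -m crank '[{"twist":[0,0,0],"slide":[0,0,0],"jaw":0.6},{"twist":[0,0,0],"slide":[0,0,0],"jaw":0.5},{"twist":[0,0,0],"slide":[0,0,0],"jaw":0.4},{"twist":[0,0,0],"slide":[0,0,0],"jaw":0.3},{"twist":[0,0,0],"slide":[0,0,0],"jaw":0.2}]'
python3 -m crank '[{"twist":[0,0,0],"slide":[0,0,0],"jaw":0},{"twist":[0,0,0],"slide":[0,0,0],"jaw":0},{"twist":[0,0,0],"slide":[0,0,0],"jaw":0},{"twist":[0,0,0],"slide":[0,0,0],"jaw":0},{"twist":[0,0,0],"slide":[0,0,0],"jaw":0}]'
python3 pic.py top pics/t9.png 140 220 110 260 4; python3 chk.py
```

```text
time_s: 15.55
tool_pos: [0.5984, 0.288, 0.092]
tcp_rot: [-3.142, -0.0, 1.56]
force: [0.7, 0.5, -0.7]
width: 0.0663
grasp_force: 0.0
time_s: 16.05
tool_pos: [0.5985, 0.288, 0.0919]
tcp_rot: [-3.142, 0.0, 1.56]
force: [-0.6, -1.2, -0.9]
width: 0.0939
grasp_force: 0.0
0.03 9 -0.0164 -0.0055 -0.0046 0
0.04 9 -0.0059 -0.0053 -0.005 0
0.05 20 -0.017 -0.0106 -0.0049 4 0.0144 0.0163 0.0179
0.06 20 -0.0172 -0.0123 -0.0042 7 0.0152 0.0171 0.0182
0.07 16 -0.0173 -0.0127 -0.0056 7 0.0152 0.0158 0.0189
0.08 11 -0.017 -0.0153 -0.0122 8 0.0137 0.017 0.0197
0.09 10 -0.0168 -0.0148 -0.0108 10 0.0136 0.0143 0.0174
0.10 14 -0.0181 -0.0166 -0.0011 14 -0.0006 0.0141 0.0176
0.11 20 -0.0168 -0.0085 -0.0012 22 -0.0008 0.0108 0.0195
0.12 9 -0.0166 -0.0155 -0.0124 10 0.0107 0.0158 0.0196
0.13 11 -0.0179 -0.0161 -0.0118 12 0.0142 0.0151 0.02
0.14 12 -0.0188 -0.0177 -0.0143 11 0.0148 0.0153 0.0207
0.15 10 -0.0202 -0.018 -0.0133 10 0.0155 0.018 0.021
0.16 5 -0.0207 -0.0198 -0.0162 20 0.0162 0.0476 0.0586
0.17 0 11 0.0137 0.0227 0.0481
0.18 0 0
0.19 0 0
```

```bash
python3 -m crank '[{"twist":[0,0,0],"slide":[0,0,1],"jaw":0},{"twist":[0,0,0],"slide":[0,0,3],"jaw":0},{"twist":[0,0,0],"slide":[0,0,4],"jaw":0},{"twist":[0,0,0],"slide":[0,0,4],"jaw":0},{"twist":[0,0,0],"slide":[-3,2,3],"jaw":0}]'
python3 -m crank '[{"twist":[0,0,0],"slide":[-4,-2,0],"jaw":0},{"twist":[0,0,0],"slide":[-4,-2,0],"jaw":0},{"twist":[0,0,0],"slide":[-4,-2,0],"jaw":0},{"twist":[0,0,0],"slide":[-4,-2,0],"jaw":0},{"twist":[0,0,0],"slide":[0,0,0],"jaw":0}]'
python3 pic.py side pics/s10.png 150 310 150 340 4
python3 - <<'E'
from fit import *
a=.08;u=np.array([-np.sin(a),np.cos(a)]);n=np.array([np.cos(a),np.sin(a)]);o=np.array([.6137,.1085])
P=np.load("/tmp/side.npz")["P"]
q=box(P,(.5,.72),(.0,.40),(.045,.15)); s=(q[:,:2]-o)@u; t=(q[:,:2]-o)@n
k=(s>.09)&(s<.19)&(abs(t)<.04); print("clip s>.09 z",np.percentile(q[k,2],[1,50,99]).round(4),k.sum())
for z in(.06,.09,.12,.135):
    k=(abs(q[:,2]-z)<.012)&(s<.04)&(s>-.03)&(abs(t)<.03)
    if k.sum(): print("board z",z,"front t",np.median(t[k]).round(4))
k=(q[:,2]>.125)&(abs(t)<.03)&(s<.1); print("board s",s[k].min().round(4),s[k].max().round(4))
E
```

```text
time_s: 16.6
tool_pos: [0.5702, 0.3063, 0.2451]
tcp_rot: [3.139, -0.001, 1.557]
force: [-0.2, 0.7, 0.7]
width: 0.0943
grasp_force: 0.0
time_s: 17.1
tool_pos: [0.405, 0.2264, 0.2428]
tcp_rot: [3.141, -0.0, 1.56]
force: [-0.5, -0.2, 0.2]
width: 0.0943
grasp_force: 0.0
clip s>.09 z [0.0631 0.0831 0.0932] 570
board z 0.06 front t -0.0097
board z 0.09 front t -0.0095
board z 0.12 front t -0.0093
board z 0.135 front t -0.009
board s -0.0745 0.0787
```

View pics/s10.png

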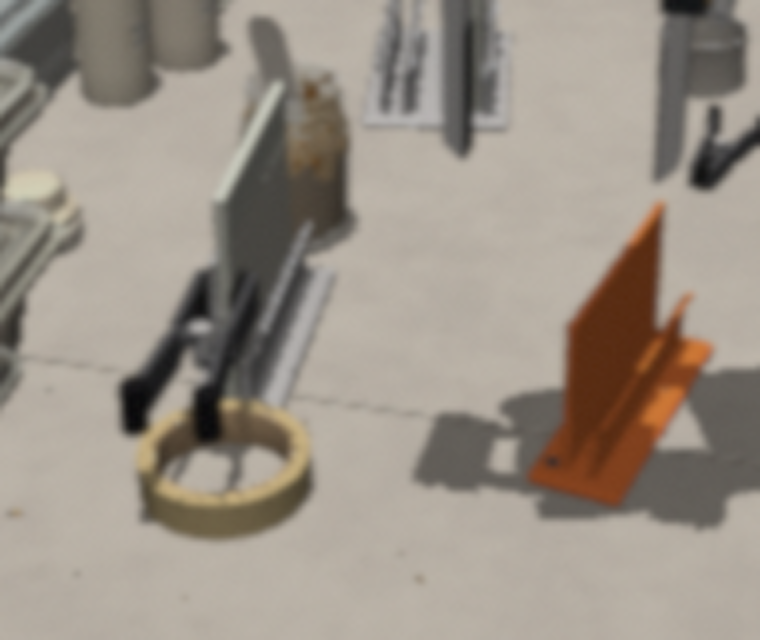

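The board stands upright against the plate, and the clip hangs on its +y edge (crop (190,350)) at z ≈ 63–93 mm, clear of the table and tape. The jar and tape look undisturbed.

```bash
python3 -c "from plant import manip; print(manip.hand_in())"
```

```text
the job is handed in; nothing more can be done
None
```

I handed the job in: the tall board stands upright and centred in the steel stand, flush against the back plate, with the large clip pinching board and plate on the tape-side edge, about 63 mm above the table; the short board, jar and tape weren't touched, and it took about 17 s of the 56 s allowed.

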